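Fit a nozzle to the clay extruder and hold its bayonet collar home

TASK

Seat the brass nozzle with the square plate flat in the square pocket in the extruder's mouth, spout up. Then put the knurled steel collar over it, turn the collar until its hidden keyways drop over the pins on the barrel, and push it down fully home against the spring; finish still gripping the collar and holding it pushed home. Leave the other things on the table where they are.

Things in the scene. Friction and masses are not known exactly. Their poses are not given: they have to be found in the camera images.
- extruder: Clay extruder fixed to the table: upright aluminium barrel, 42 mm diameter (40 mm in its top 7 mm, with a short taper between), rim 120 mm above the table. Foot: wood, 110 mm square, 18 mm high, then a steel flange 72 mm across up to 40 mm. Origin: underside centre of the foot, z up along the barrel's axis.
- mouth (a point): Centre of the extruder's mouth at rim height, axes as the extruder's. Here is a square pocket 26.6 mm wide and 7 mm deep, its sides along x and y. Home for the collar is with its lip resting on the rim.
- pins (a point): Point on the barrel's axis 14.5 mm below the rim, where three steel pins, 5 mm thick, 120 degrees apart, stick out 4.5 mm from the barrel. The first points along the extruder's +x.
- spring_ring (a joint): Sprung steel ring round the barrel, 58 mm across, its top 19.5 mm below the rim when free. Value: how far it is pressed down (m): 0 free, 0.0065 with the collar home, stop at 0.008. It pushes back with 4 N at 0 and 9 N at 0.0065, and lifts the collar again if that is let go.
- collar: Loose knurled steel ring collar, 60 mm diameter, 30 mm high, about 0.16 kg, standing skirt down on the table. Origin: underside centre, z up. Skirt 26 mm deep, bore 45.2 mm; on top a 4 mm lip with a 30 mm hole. Three straight keyways inside, 120 degrees apart, 11 mm wide, cut to 54.6 mm diameter, open below, running up to the lip; not to be seen from outside. Grip it across the outside.
- lip (a point): Centre of the collar's top, 30 mm above its underside. Off the keyways the collar rests on the pins, top 18 mm above the rim; when keyways and pins meet (within about 6 degrees) it drops 7.5 mm onto the sprung ring; home is 6.5 mm further, top 4 mm above the rim.
- die: Loose brass nozzle, about 0.06 kg: square plate 24 x 24 x 6 mm (lowest 2 mm only 20 mm square) with a square spout 14 x 14 mm on its middle, sides parallel, from 6 to 28 mm height. Origin: underside centre, z up, x and y along the sides. Stands on its plate; grip the spout. Seated, its underside is 7 mm below the rim. Fits in any quarter turn.
- round_die: Bystander: a similar brass nozzle but with a round plate, 42 mm across and 6 mm thick, 28 mm high. Origin: underside centre.
- loop_tool: Bystander: wood-handled wire loop tool, 170 mm long, 17 mm thick, lying on the table between the robot and the extruder. Origin: under the middle of its handle, x towards the wire loop.
- rib: Bystander: flat wooden sculpting rib, 135 x 45 x 7 mm, lying flat. Origin: underside centre.
There are look-alikes about, which are no part of the job. Leave any black look-alike of the die alone.

How it is judged:
On the way:
1. the square-plated nozzle lies flat in the extruder's pocket (z of die in the frame of mouth below -0.0055 m and horizontal distance between die and mouth below 0.0028 m and angle between die's own z axis and vertical below 0.07 rad), for 0.2 s.
At the end, for the whole second after the job is handed in: Nozzle flat in the pocket (5.5 mm or more below the rim, 2.8 mm off axis at most); collar over the pins, underside 24.2 mm or more below the rim (home 26), within 3 mm of the axis; both level to 4 degrees; spring ring pressed over 4.8 mm; fingers on the collar with over 2 N; at rest (all of step 1 and z of collar in the frame of mouth below -0.0242 m and horizontal distance between collar and mouth below 0.003 m and angle between collar's own z axis and vertical below 0.07 rad and value of joint spring_ring above 0.0048 m and contact force between the fingers and collar above 2 N and linear speed of collar below 0.02 m/s); the arm keeps its last pose, push and grip.
It fails at once if the round die is moved by more than 30 mm (distance of round_die from where it was at the start of the episode above 0.03 m).
It fails at once if the loop tool is moved by more than 30 mm (distance of loop_tool from where it was at the start of the episode above 0.03 m).
It fails at once if the wooden rib is moved by more than 30 mm (distance of rib from where it was at the start of the episode above 0.03 m).
It also fails if it takes over 72 s, if anything falls off the work surface, if the arm or the gripper's body presses on something with over 40 N, if the wrist force passes 120 N, or if a joint passes its speed limit or range.

ROBOT

A 6-joint arm with a two-finger parallel gripper is mounted at the origin on the work surface. World frame = base frame: x ahead of the robot, y to its left, z up, the work surface at z = 0. Lengths are in m, angles in rad, forces in N, time in s.
With the tool pointing down it reaches from about 0.4 to 0.825 m from the base axis. Payload 7 kg.
Tool frame: the origin (TCP) lies at the very end of the fingers, on their centre line; the grasp point (between the pads) lies 19 mm behind it; z points along the fingers, y is the line along which they close (so a half turn about z gives the same grasp; the last joint's range is limited). The gripper opens to 88 mm and grips with 3 to 60 N. Pads are 19 mm wide; open, the fingers measure 130 mm over their backs; the gripper's body (78 mm by 193 mm) begins 47 mm behind the grasp point.
Start: joints at [1.412, 0.359, 0.012, 0, -1.224, -0.288], TCP at [0.292, 0.609, 0.227] pointing down, gripper open.
Joint ranges: [-3.07, 3.07], [-1.43, 2.12], [-1.02, 1.25], [-3.03, 1.67], [-3.05, -0], [-3.03, 3.03]. Speed limits (rad/s): [2.39, 2.39, 3.01, 3.14, 3.14, 3.14].

INTERFACE

Orientations are given as [roll, pitch, yaw] about the fixed x, y, z axes, in that order (R = Rz(yaw) Ry(pitch) Rx(roll)).
In Python, from workcell import * gives the robot as it stands.
- The arm moves only by the tool step_arm, never from a script. Its argument "plan" is a list of rows, each a list of 3 entries, a list of its own where there are three numbers: the shift along the tool's x, y, z as a fraction of full scale, then the turn about the tool's z as a fraction of full scale, then the opening, from 0 (shut) to 1 (fully open). A call has 1 to 5 rows; each row shifts and turns the commanded pose from where the row before left it, along the tool's axes as they then stand; what a row does not reach is not made up. Full scale, the value 1, is 0.3 m for a shift and 90 degrees for a turn. A row lasts 1/12 s, in which the tool goes at most 41.7 mm and 7.16 degrees, less where a joint would pass 70% of its speed; a pose out of reach is approached as far as the arm can. A call with a number of a shift or a turn outside -1 to 1 is refused whole. A call with a gripper value outside its range is refused whole. The fingers move at their own pace and stop on an object; "force" is the grip in N (left out, the last holds). Time passes only in rows, so rows that do not move let the fingers close. It gives the time, the measured TCP pose, the force, the opening and the grip force at its end, in the units of the state.
- state(): the state, without advancing time (a new reading comes with each control period).
- snapshot(name): name is "scene" or "top" or "wrist"; returns (picture, depth): 384x512x3 uint8, red, green, blue; 384x512 float32, m along the optical axis (not along the pixel's ray), 0 where there is no reading.
- get_calibration(name): a dict with "intrinsics" (3x3 intrinsics, pixels), "R" (3x3) and "t" (3): a world point X has camera coordinates R X + t. Camera axes: x right, y down, z forward; pixel columns grow to the right and rows downward; lengths in m; the calibration is good to about 2 mm. The wrist camera is an equidistant fisheye: a pixel r from the principal point sees the ray r / f radians off the axis. A picture is of the moment at which its call begins: read the wrist's pose just before it. get_calibration takes no time and is no camera call; for the wrist camera it gives the pose at the moment of the call.
- finish_job(): hands the job in; it is judged then, once.
The state is a dict: "time": time; "joints": joint angles; "joint_vel": joint speeds; "joint_efforts": joint torques, N m; "position": TCP position; "eef_rot": TCP orientation; "contact_force": force on the tool from outside, world axes, zero at the start; "torque": the same for the moment, N m; "finger_gap": finger opening in m; "grip_force": force on a finger pad.
Only numpy, scipy, OpenCV 4.12 (cv2) and the standard library are available. Lean on these libraries where they do the work, as an engineer would, in place of code of your own. Each camera call takes 0.05 s, during which the arm holds its last target. There are 200 camera calls.

## Working session

There is one attempt and no reset: what is moved stays moved. The work goes in short steps, Python scripts to look and compute and a tool call to move; the robot and the scene stay as the last step left them, time stands still between calls to the robot, and variables do not carry over. Pictures are saved under pics/ and viewed, at most 10 in all, crops included, and the job is handed in when it is done.

Besides the shell and the picture viewer there is one more tool, called after ">>>" as name(argument=value, ...), one argument or row to a line, values as JSON. step_arm: Moves the arm, as the interface text tells. Shift numbers are shares of 0.3 m and turn numbers shares of 90 degrees, none past 1 either way. Its arguments: {"type":"object","properties":{"plan":{"type":"array"},"force":{"type":"number"}},"required":["plan"]}

```bash
mkdir -p pics; ls; python3 - <<'E'
from workcell import *
import cv2,numpy as np
s=state();print(s)
for n in ("scene","top"):
    p,d=snapshot(n);cv2.imwrite(f"pics/{n}0.png",p[:,:,::-1]);np.save(f"pics/{n}0.npy",d)
    c=get_calibration(n);print(n,c)
E
```

```text
pics
{'time': 0.0, 'joints': array([ 1.41207426e+00,  3.59383151e-01,  1.10548971e-02, -3.27085134e-04,
       -1.22409112e+00, -2.88118317e-01]), 'joint_vel': array([-0.00029075, -0.0002542 ,  0.00057063, -0.00014167, -0.00146588,
        0.00016687]), 'joint_efforts': array([ 2.76781182e-03, -5.82729328e+01,  2.93051898e+01,  6.99731380e+00,
        6.89771390e-03, -1.54028357e-04]), 'position': array([0.29149002, 0.60827831, 0.22562753]), 'eef_rot': array([ 3.13994913e+00, -1.66421646e-04, -4.46951641e-01]), 'contact_force': array([ 0.7248007 , -1.25066075, -0.96528622]), 'torque': array([-0.01089935, -0.01064572,  0.01320189]), 'grip_force': 0.0, 'finger_gap': 0.08751456755539976}
scene {'intrinsics': array([[374.04312689,   0.        , 259.75297555],
       [  0.        , 374.04312689, 194.97062233],
       [  0.        ,   0.        ,   1.        ]]), 'R': array([[-0.77214609,  0.63531105,  0.01304933],
       [ 0.40050908,  0.50250981, -0.76620909],
       [-0.49333853, -0.58639898, -0.64245882]]), 't': array([ 0.40927544, -0.13948422,  1.30251737])}
top {'intrinsics': array([[497.75244855,   0.        , 251.82650065],
       [  0.        , 497.75244855, 189.92886461],
       [  0.        ,   0.        ,   1.        ]]), 'R': array([[ 0.00795974, -0.99966088,  0.02479456],
       [-0.98972027, -0.01141651, -0.14256035],
       [ 0.14279508, -0.02340494, -0.9894755 ]]), 't': array([-0.01963008,  0.55819568,  1.28127973])}
```

View pics/top0.png

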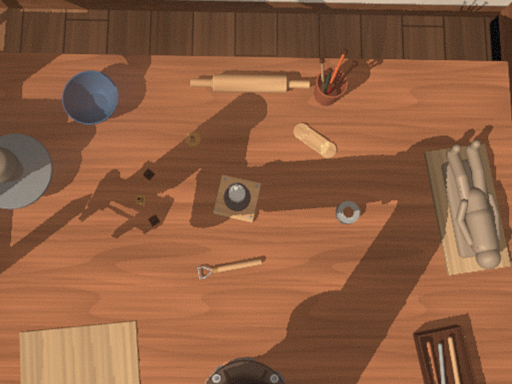

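View pics/scene0.png

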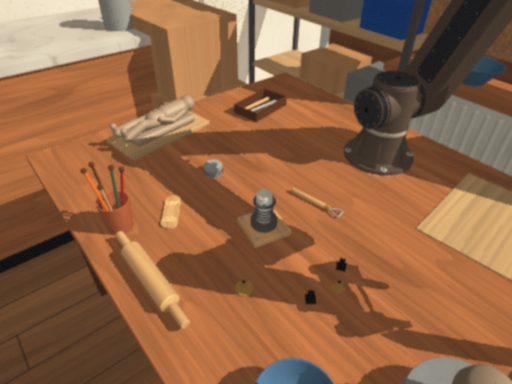

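The top view shows the extruder at (237,190), the collar at (348,212), brass nozzles at (193,139) (larger, so the round one) and (140,199) (smaller, so the die), black look-alikes at (149,174) and (154,221), and the loop tool at (230,268). The scene view agrees. Next I'll measure and zoom in.

```bash
cat > h.py <<'E'
from workcell import *
import cv2,numpy as np
def ray(c,u,v):
    K=c["intrinsics"];d=c["R"].T@np.linalg.solve(K,[u,v,1.]);return -c["R"].T@c["t"],d
def onz(c,u,v,z):
    o,d=ray(c,u,v);return o+d*(z-o[2])/d[2]
def cloud(c,d):
    v,u=np.mgrid[:384,:512];K=c["intrinsics"]
    P=np.stack([(u-K[0,2])/K[0,0]*d,(v-K[1,2])/K[1,1]*d,d],-1)
    return (P-c["t"])@c["R"]
E
python3 - <<'E'
from h import *
t=cv2.imread("pics/top0.png");s=cv2.imread("pics/scene0.png")
f=lambda a,x,y,w,h,k:cv2.resize(a[y:y+h,x:x+w],None,fx=k,fy=k,interpolation=cv2.INTER_CUBIC)
a=f(t,120,120,150,110,5);b=f(s,215,175,150,140,2)
cv2.imwrite("pics/c1.png",a)
cv2.imwrite("pics/c2.png",np.hstack([f(s,220,180,140,140,4)]))
for n in("top","scene"):
    c=get_calibration(n);P=cloud(c,np.load(f"pics/{n}0.npy"))
    for nm,(x0,x1,y0,y1,z0) in dict(rim=(.3,.8,-.15,.15,.11),).items():
        m=(P[...,0]>x0)&(P[...,0]<x1)&(P[...,1]>y0)&(P[...,1]<y1)&(P[...,2]>z0)
        print(n,nm,m.sum(),P[m].mean(0) if m.any() else 0,P[m][:,2].max() if m.any() else 0)
c=get_calibration("top")
for u,v,z in((237,190,.12),(348,212,.03),(193,139,.006),(140,199,.028),(149,174,0),(154,221,0),(230,268,0)):print(onz(c,u,v,z))
E
```

```text
top rim 1002 [0.40286677 0.01868603 1.10914348] 1.3478582040967428
scene rim 183 [0.54077864 0.02685552 0.11680426] 0.1224353048802713
[0.54624522 0.02463637 0.12      ]
[ 0.50322999 -0.27191443  0.03      ]
[0.70328643 0.14835082 0.006     ]
[0.5323396  0.28262071 0.028     ]
[0.60493928 0.26652066 0.        ]
[0.47639343 0.24829185 0.        ]
[0.35263565 0.04154058 0.        ]
```

View pics/c1.png

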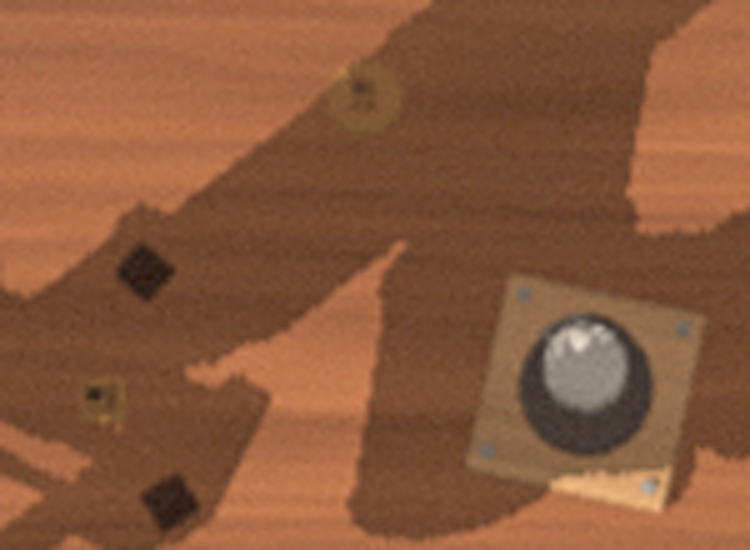

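View pics/c2.png

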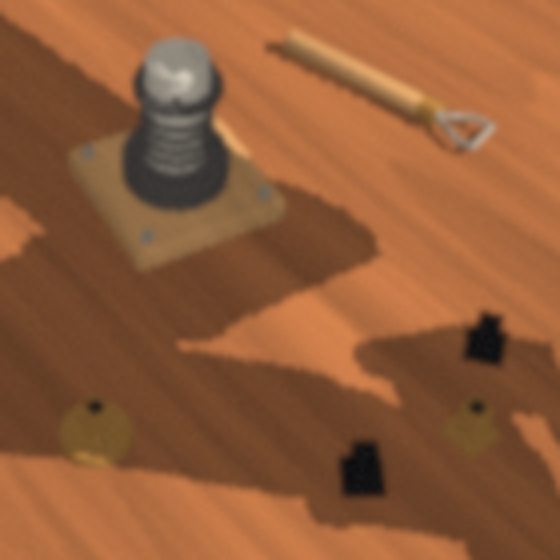

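The crops show the extruder foot turned about -13° with the mouth not visible, the round die at full-image (193,139), and the die at (140.5,199.5) with its spout leaning to (139,198). Next I'll fly over the die for a wrist view.

```bash
cat >> h.py <<'E'
def wcal():
    s=state();return s,get_calibration("wrist")
def wray(c,u,v):
    K=c["intrinsics"];x,y=u-K[0,2],v-K[1,2];r=np.hypot(x,y);th=r/K[0,0]
    d=np.array([np.sin(th)*x/r,np.sin(th)*y/r,np.cos(th)]);return -c["R"].T@c["t"],c["R"].T@d
def wonz(c,u,v,z):
    o,d=wray(c,u,v);return o+d*(z-o[2])/d[2]
def go(p,yaw=None):
    "shift in tool axes now, in shares, and turn share"
    s=state();y=s["eef_rot"][2];d=np.array(p)-s["position"]
    R=np.array([[np.cos(y),np.sin(y),0],[np.sin(y),-np.cos(y),0],[0,0,-1]])
    t=0 if yaw is None else -((yaw-y+np.pi)%(2*np.pi)-np.pi)/(np.pi/2)
    print("shift",np.round(R.T@d/.3,4),"norm",np.linalg.norm(d)/.3,"turn",round(t,4))
E
python3 - <<'E'
from h import *
s,c=wcal();print(c["intrinsics"],c["R"],-c["R"].T@c["t"],s["position"])
go((.50,.26,.22),0);go((.50,.26,.22),-.447)
E
```

```text
[[297.31863964   0.         258.98722566]
 [  0.         297.31863964 192.90864065]
 [  0.           0.           1.        ]] [[-0.43310876 -0.90133859  0.00235602]
 [-0.87194847  0.41964552  0.25219736]
 [-0.22830391  0.10717456 -0.96767295]] [0.35319379 0.57917963 0.38409441] [0.29149593 0.6083588  0.22571005]
shift [1.1286 0.7468 0.019 ] norm 1.3534335222502945 turn -0.2845
shift [1.1286 0.7468 0.019 ] norm 1.3534335222502945 turn 0.0001
```

>>> step_arm(
  plan=[
    [[0.113,0.075,0],0,0.6],
    [[0.113,0.075,0],0,0.6],
    [[0.113,0.075,0],0,0.6],
    [[0.113,0.075,0],0,0.6],
    [[0.113,0.075,0],0,0.6],
  ],
)

```text
time: 0.52
position: [0.3963, 0.4321, 0.2262]
eef_rot: [3.141, 0.0, -0.446]
contact_force: [1.2, 0.2, 0.4]
finger_gap: 0.0599
grip_force: 0.0
```

>>> step_arm(
  plan=[
    [[0.113,0.075,0],0,0.6],
    [[0.113,0.075,0],0,0.6],
    [[0.113,0.075,0],0,0.6],
    [[0.113,0.075,0],0,0.6],
    [[0,0,0],0,0.6],
  ],
)

```text
time: 0.93
position: [0.4812, 0.2889, 0.2264]
eef_rot: [3.14, -0.0, -0.451]
contact_force: [0.4, 0.9, 0.7]
finger_gap: 0.0526
grip_force: 0.0
```

```bash
python3 - <<'E'
from h import *
import pickle
s,c=wcal();p,d=snapshot("wrist");pickle.dump((s,c,p,d),open("w1.pkl","wb"))
cv2.imwrite("pics/w1.png",cv2.resize(p[:,:,::-1],(780,585)));print(s["position"],s["eef_rot"],s["contact_force"])
E
```

```text
[0.48119092 0.28892524 0.22641602] [ 3.14010680e+00 -8.98706697e-05 -4.51104558e-01] [0.38402456 0.8541638  0.71065437]
```

View pics/w1.png

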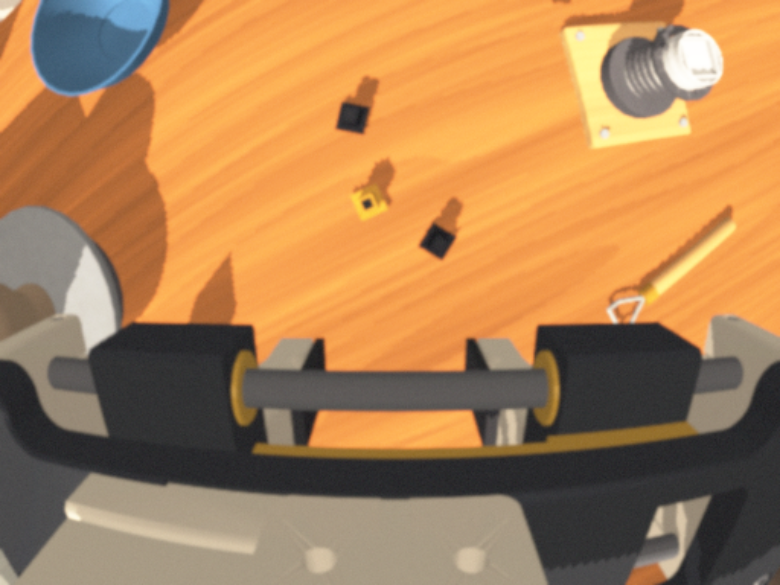

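The wrist view shows the die at about (368,203) of 780x585, black look-alikes at (352,117) and (438,240), and the extruder mouth with its square pocket at about (700,57).

```bash
python3 - <<'E'
from h import *
import pickle
s,c,p,d=pickle.load(open("w1.pkl","rb"))
k=512/780
x0,y0=int(368*k)-16,int(203*k)-16
q=p[y0:y0+32,x0:x0+32].astype(int);
hsv=cv2.cvtColor(p,cv2.COLOR_RGB2HSV)[y0:y0+32,x0:x0+32]
print(hsv[16-8:16+9:2,16-8:16+9:2].tolist()[4], hsv[2,2])
m=((hsv[...,0]>19)&(hsv[...,0]<40)&(hsv[...,1]>90))
print("\n".join("".join("#" if a else "." for a in r) for r in m))
v,u=np.nonzero(m);
for z in(.006,.028):
    W=np.array([wonz(c,a+x0,b+y0,z)[:2] for a,b in zip(u,v)],np.float32)
    print(z,cv2.minAreaRect(W*1000),W.mean(0))
print("hole",wonz(c,367*k,203*k,.028),"mouth",wonz(c,700*k,57*k,.12))
E
```

```text
[[23, 180, 254], [23, 178, 253], [17, 177, 213], [12, 66, 70], [6, 23, 56], [16, 151, 130], [20, 183, 242], [18, 189, 223], [19, 187, 233]] [ 15 170 250]
................................
................................
................................
................................
................................
................................
................................
................................
................................
..........##....................
.......#####....................
.....#######....###.............
.....#######..##...#............
......######.......#............
......######....................
.......#####........#...........
.......#####........#....###....
........####.........#..####....
........#####........#######....
........#####.......#########...
.........#####....###########...
.........##################.....
..........###############.......
..........#############.........
...........##########...........
...........########.............
............####................
................................
................................
................................
................................
................................
0.006 ((534.4529418945312, 287.247314453125), (23.367765426635742, 23.447948455810547), 89.94876861572266) [0.53177553 0.29029453]
0.028 ((534.936279296875, 285.6378173828125), (22.01056671142578, 22.08603858947754), 89.94884490966797) [0.5324146  0.28850818]
hole [0.53447593 0.28667353 0.028     ] mouth [0.53991104 0.0269354  0.12      ]
```

```bash
python3 - <<'E'
from h import *
go((.5345,.287,.11),0)
E
```

```text
shift [ 0.168  -0.0664  0.3879] norm 0.42789978828773567 turn -0.2874
```

>>> step_arm(
  plan=[
    [[0.042,-0.0166,0.097],0,0.6],
    [[0.042,-0.0166,0.097],0,0.6],
    [[0.042,-0.0166,0.097],0,0.6],
    [[0.042,-0.0166,0.097],0,0.6],
    [[0,0,0],-0.072,0.6],
  ],
)

```text
time: 1.4
position: [0.5318, 0.2888, 0.1033]
eef_rot: [3.134, 0.005, -0.337]
contact_force: [-1.1, -1.1, -0.1]
finger_gap: 0.0523
grip_force: 0.0
```

>>> step_arm(
  plan=[
    [[0,0,0],-0.072,0.6],
    [[0,0,0],-0.072,0.6],
    [[0,0,0],-0.072,0.6],
    [[0,0,0],0,0.6],
    [[0,0,0],0,0.6],
  ],
)

```text
time: 1.82
position: [0.533, 0.291, 0.1099]
eef_rot: [3.141, 0.0, 0.003]
contact_force: [-1.2, 0.1, -0.4]
finger_gap: 0.0526
grip_force: 0.0
```

```bash
cat >> h.py <<'E'
def brass(c,p,x0,y0,w,h,zs,draw=False):
    hsv=cv2.cvtColor(p,cv2.COLOR_RGB2HSV)[y0:y0+h,x0:x0+w]
    m=((hsv[...,0]>19)&(hsv[...,0]<40)&(hsv[...,1]>90)).astype(np.uint8)
    n,l,st,_=cv2.connectedComponentsWithStats(m)
    m=l==1+st[1:,4].argmax();v,u=np.nonzero(m)
    for z in zs:
        W=np.array([wonz(c,a+x0,b+y0,z)[:2] for a,b in zip(u,v)],np.float32)
        print(z,m.sum(),cv2.minAreaRect(W*1000))
E
python3 - <<'E'
from h import *
import pickle
s,c=wcal();p,d=snapshot("wrist");pickle.dump((s,c,p,d),open("w2.pkl","wb"))
cv2.imwrite("pics/w2.png",cv2.resize(p[:,:,::-1],(780,585)));print(s["position"],s["eef_rot"])
go((.5345,.287,.009),0)
E
```

```text
[0.53298389 0.29103161 0.10987028] [3.14134152e+00 3.70939665e-04 2.72607208e-03]
shift [0.0048 0.0132 0.3366] norm 0.3368537839114815 turn 0.0014
```

View pics/w2.png

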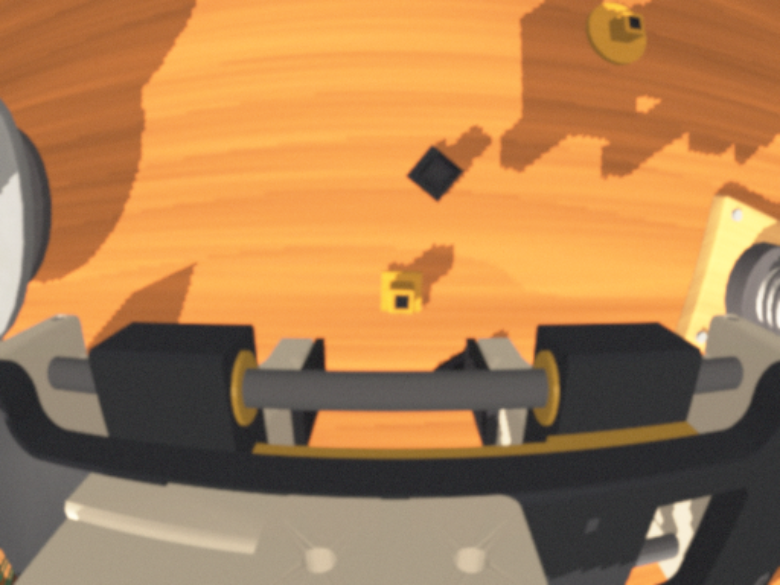

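The die is at (402,291) in the 780-wide view, square to the tool. The black one, partly hidden behind the right finger at (470,360), is about 55 mm off in -x.

```bash
python3 - <<'E'
from h import *
import pickle
s,c,p,d=pickle.load(open("w2.pkl","rb"));k=512/780
brass(c,p,235,165,55,50,(.006,.028))
print(wonz(c,401.5*k,301*k,.028),wonz(c,401*k,291*k,.02))
E
```

```text
0.006 295 ((533.427978515625, 287.4117431640625), (23.01772689819336, 24.43305206298828), 89.66622924804688)
0.028 295 ((539.1249389648438, 287.73028564453125), (21.086299896240234, 22.38292694091797), 89.66630554199219)
[0.53442168 0.28693516 0.028     ] [0.53806289 0.28710875 0.02      ]
```

>>> step_arm(
  plan=[
    [[0.004,0.013,0.05],0,0.5],
    [[0,0,0.1],0,0.5],
    [[0,0,0.1],0,0.5],
    [[0,0,0.06],0,0.5],
    [[0,0,0.02],0,0.5],
  ],
)

```text
time: 2.28
position: [0.5328, 0.2853, 0.008]
eef_rot: [3.138, 0.004, 0.002]
contact_force: [-0.4, -0.2, -0.5]
finger_gap: 0.0441
grip_force: 0.0
```

>>> step_arm(
  plan=[
    [[0,0,0],0,0.5],
    [[0,0,0],0,0.5],
    [[0,0,0],0,0.5],
  ],
)

```text
time: 2.53
position: [0.5355, 0.2874, 0.0127]
eef_rot: [-3.14, -0.002, 0.005]
contact_force: [0.1, -0.6, -0.0]
finger_gap: 0.0439
grip_force: 0.0
```

>>> step_arm(
  plan=[
    [[-0.004,0,0.01],0,0.5],
    [[0,0,0],0,0.5],
    [[0,0,0],0,0.1],
    [[0,0,0],0,0.1],
    [[0,0,0],0,0.1],
  ],
  force=15,
)

```text
time: 2.95
position: [0.5335, 0.2866, 0.0085]
eef_rot: [-3.141, -0.0, 0.006]
contact_force: [0.0, -0.4, 0.1]
finger_gap: 0.0294
grip_force: 0.0
```

>>> step_arm(
  plan=[
    [[0,0,0],0,0.1],
    [[0,0,0],0,0.1],
    [[0,0,0],0,0.1],
  ],
)

```text
time: 3.2
position: [0.5334, 0.2865, 0.0082]
eef_rot: [3.142, 0.0, 0.006]
contact_force: [0.0, -0.8, 0.5]
finger_gap: 0.0139
grip_force: 15.0
```

>>> step_arm(
  plan=[
    [[0,0,-0.05],0,0.1],
    [[0,0,-0.13],0,0.1],
    [[0,0,-0.13],0,0.1],
    [[0,0,-0.13],0,0.1],
    [[0,0,-0.13],0,0.1],
  ],
  force=20,
)

```text
time: 3.62
position: [0.533, 0.2862, 0.1809]
eef_rot: [3.141, 0.0, 0.006]
contact_force: [0.6, 0.6, -1.0]
finger_gap: 0.0138
grip_force: 20.0
```

>>> step_arm(
  plan=[
    [[-0.04,0.11,-0.06],0,0.1],
    [[-0.04,0.12,-0.02],0,0.1],
    [[-0.045,0.125,0],0,0.1],
    [[-0.045,0.125,0],0,0.1],
    [[-0.045,0.125,0],0,0.1],
  ],
)

```text
time: 4.03
position: [0.4688, 0.1031, 0.2033]
eef_rot: [-3.141, -0.0, 0.006]
contact_force: [1.3, -0.5, 0.0]
finger_gap: 0.0138
grip_force: 20.0
```

>>> step_arm(
  plan=[
    [[-0.04,0.125,0],0,0.1],
    [[-0.04,0.125,0],0,0.1],
    [[0,0,0],0.07,0.1],
    [[0,0,0],0.07,0.1],
    [[0,0,0],0,0.1],
  ],
)

```text
time: 4.45
position: [0.446, 0.0288, 0.2034]
eef_rot: [-3.141, -0.0, -0.221]
contact_force: [-0.1, 0.1, -0.9]
finger_gap: 0.0138
grip_force: 20.0
```

>>> step_arm(
  plan=[
    [[0,0,0],0,0.1],
    [[0,0,0],0,0.1],
  ],
)

```text
time: 4.62
position: [0.4464, 0.0298, 0.2031]
eef_rot: [-3.142, 0.0, -0.211]
contact_force: [-0.4, -0.0, -0.9]
finger_gap: 0.014
grip_force: 20.0
```

```bash
python3 - <<'E'
from h import *
import pickle
s,c=wcal();p,d=snapshot("wrist");pickle.dump((s,c,p,d),open("w3.pkl","wb"))
cv2.imwrite("pics/w3.png",cv2.resize(p[:,:,::-1],(780,585)));print(s["position"],s["eef_rot"],s["grip_force"])
E
```

```text
[0.44637597 0.02981207 0.20311439] [-3.14158071e+00  1.16823568e-04 -2.10513378e-01] 20.000026524066925
```

View pics/w3.png

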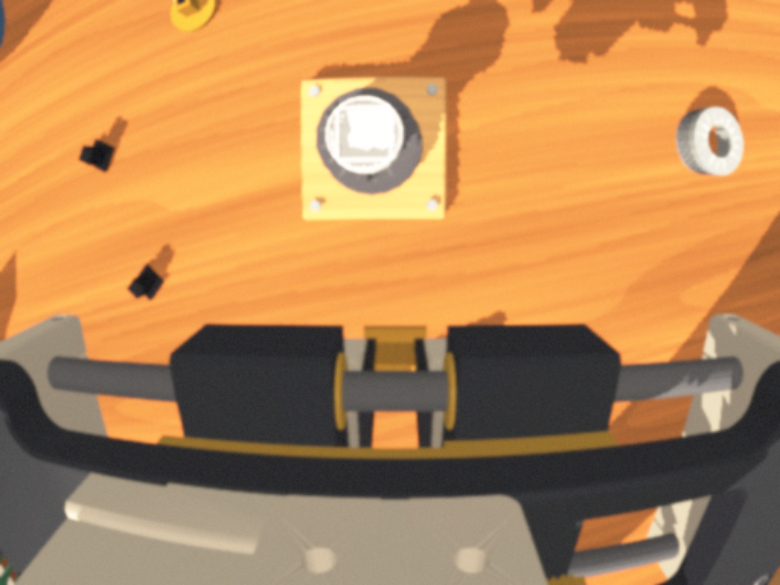

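The mouth is at (365,133), the foot corners are at (302,80), (444,78), (446,218) and (303,220), and the collar is at (712,140). I'll measure these and zoom on the mouth to find the pins.

```bash
python3 - <<'E'
from h import *
import pickle
s,c,p,d=pickle.load(open("w3.pkl","rb"));k=512/780
x0,y0,w,h=185,40,125,115
q=p[y0:y0+h,x0:x0+w];hsv=cv2.cvtColor(q,cv2.COLOR_RGB2HSV)
m=((hsv[...,1]<60)&(hsv[...,2]>150)).astype(np.uint8)
n,l,st,ce=cv2.connectedComponentsWithStats(m);i=1+st[1:,4].argmax()
v,u=np.nonzero(l==i);W=np.array([wonz(c,a+x0,b+y0,.12)[:2] for a,b in zip(u,v)],np.float32)*1000
print("rim",cv2.minEnclosingCircle(W),cv2.fitEllipse(cv2.convexHull(W)))
print("foot");F=[wonz(c,a*k,b*k,.018)[:2]*1000 for a,b in((302,80),(444,78),(446,218),(303,220))]
print(np.round(F,1),np.mean(F,0),cv2.minAreaRect(np.array(F,np.float32)))
g=cv2.createCLAHE(3,(4,4)).apply(cv2.cvtColor(p,cv2.COLOR_RGB2GRAY))
a=cv2.resize(p[52:132,198:288,::-1],None,fx=6,fy=6,interpolation=cv2.INTER_CUBIC)
b=np.clip((a.astype(float)/255)**.45*255,0,255).astype(np.uint8)
cv2.imwrite("pics/c3.png",b)
# collar
q=p[55:130,435:500];hsv=cv2.cvtColor(q,cv2.COLOR_RGB2HSV);m=((hsv[...,1]<60)&(hsv[...,2]>90)).astype(np.uint8)
v,u=np.nonzero(m);W=np.array([wonz(c,a+435,b+55,.03)[:2] for a,b in zip(u,v)],np.float32)*1000
print("collar",len(W),cv2.minEnclosingCircle(W),"hole",wonz(c,719*k,139*k,.03))
E
```

```text
rim ((536.8021240234375, 30.394323348999023), 26.696866989135742) ((537.2630615234375, 28.571657180786133), (45.269874572753906, 53.41495895385742), 82.04789733886719)
foot
[[604.   67.4]
 [581.4 -37.5]
 [475.5 -16.8]
 [497.5  90.5]] [539.61042694  25.92296943] ((539.860595703125, 25.900634765625), (109.47648620605469, 108.92720031738281), 78.39903259277344)
collar 1417 ((503.5556640625, -261.9906005859375), 39.5868034362793) hole [ 0.50529516 -0.2718774   0.03      ]
```

View pics/c3.png

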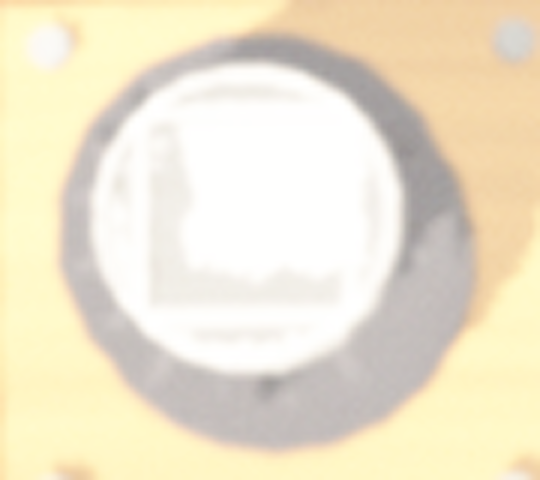

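The zoom shows the pocket square with its lower-left corner at (150,305) and width about 190 px. The pins are washed out, so I'll use the depth map.

```bash
cat >> h.py <<'E'
def wcloud(c,d):
    K=c["intrinsics"];v,u=np.mgrid[:384,:512];x,y=u-K[0,2],v-K[1,2];r=np.hypot(x,y)+1e-9;th=r/K[0,0]
    t=np.tan(np.minimum(th,1.4))/r
    P=np.stack([x*t*d,y*t*d,d],-1);return (P-c["t"])@c["R"]
E
python3 - <<'E'
from h import *
import pickle
s,c,p,d=pickle.load(open("w3.pkl","rb"))
P=wcloud(c,d);Z=(P[...,2]*1000).round().astype(int)
print(Z[60:118:2,208:278:2])
m=(P[...,2]>.114)&(P[...,2]<.135);m[:40]=0;m[135:]=0;m[:,:190]=0;m[:,300:]=0
W=(P[m][:,:2]*1000).astype(np.float32);print(m.sum(),cv2.minEnclosingCircle(W),cv2.fitEllipse(cv2.convexHull(W)))
E
```

```text
[[22 18 18 ... 17 18 18]
 [21 18 19 ... 19 18 17]
 [18 18 18 ... 19 19 18]
 ...
 [18 18 18 ... 19 18 18]
 [18 18 18 ... 19 19 17]
 [18 19 18 ... 19 19 17]]
789 ((540.2697143554688, 26.51348114013672), 20.309843063354492) ((540.2538452148438, 26.40106201171875), (39.890132904052734, 40.24834442138672), 94.1876220703125)
```

```bash
python3 - <<'E'
from h import *
import pickle
s,c,p,d=pickle.load(open("w3.pkl","rb"))
P=wcloud(c,d).reshape(-1,3)*1000;g=p.reshape(-1,3).mean(1)
R=np.hypot(*(P[:,:2]-(540.25,26.4)).T);A=np.degrees(np.arctan2(P[:,1]-26.4,P[:,0]-540.25))+11.75
A=A%360
for a in range(0,360,10):
    b=np.abs((A-a+180)%360-180)<5
    o=[]
    for r0,r1 in((15,19.5),(21.5,25.5),(25.5,28.5),(30,35)):
        k=b&(R>r0)&(R<r1)&(P[:,2]>0);z=P[k,2];o+=[k.sum(),int(np.median(z)) if k.any() else -1,int(z.max()) if k.any() else -1,int(g[k].mean()) if k.any() else -1]
    print(a,o)
E
```

```text
0 [np.int64(22), 114, 121, 234, np.int64(12), 101, 102, 184, np.int64(20), 100, 102, 102, np.int64(0), -1, -1, -1]
10 [np.int64(20), 115, 121, 234, np.int64(9), 101, 102, 190, np.int64(18), 100, 102, 132, np.int64(0), -1, -1, -1]
20 [np.int64(21), 117, 120, 238, np.int64(9), 101, 101, 201, np.int64(17), 100, 101, 148, np.int64(0), -1, -1, -1]
30 [np.int64(24), 119, 121, 247, np.int64(7), 101, 102, 200, np.int64(19), 100, 102, 152, np.int64(1), 100, 100, 212]
40 [np.int64(27), 114, 121, 238, np.int64(8), 100, 101, 190, np.int64(19), 100, 101, 140, np.int64(0), -1, -1, -1]
50 [np.int64(22), 119, 121, 244, np.int64(8), 101, 108, 172, np.int64(16), 101, 101, 146, np.int64(0), -1, -1, -1]
60 [np.int64(25), 119, 121, 243, np.int64(18), 107, 109, 165, np.int64(10), 101, 107, 152, np.int64(0), -1, -1, -1]
70 [np.int64(21), 114, 121, 233, np.int64(13), 100, 107, 177, np.int64(16), 100, 101, 145, np.int64(0), -1, -1, -1]
80 [np.int64(22), 113, 120, 241, np.int64(11), 100, 101, 178, np.int64(16), 100, 100, 150, np.int64(0), -1, -1, -1]
90 [np.int64(18), 113, 121, 246, np.int64(16), 101, 102, 17
[... 2421 characters left out ...]
106]
300 [np.int64(23), 119, 122, 252, np.int64(25), 108, 109, 104, np.int64(14), 100, 102, 94, np.int64(1), 39, 39, 106]
310 [np.int64(20), 113, 121, 254, np.int64(15), 100, 106, 129, np.int64(19), 100, 102, 96, np.int64(0), -1, -1, -1]
320 [np.int64(24), 116, 122, 254, np.int64(17), 100, 102, 134, np.int64(18), 100, 101, 96, np.int64(0), -1, -1, -1]
330 [np.int64(20), 119, 121, 251, np.int64(14), 100, 102, 153, np.int64(17), 100, 102, 95, np.int64(0), -1, -1, -1]
340 [np.int64(21), 118, 120, 244, np.int64(14), 100, 102, 152, np.int64(18), 100, 102, 97, np.int64(0), -1, -1, -1]
350 [np.int64(19), 113, 120, 235, np.int64(9), 101, 102, 158, np.int64(17), 100, 101, 95, np.int64(0), -1, -1, -1]
```

Pins are found at 60°, 180° and 300° in the foot frame, which is world 48°, 168° and 288°. The mouth is at (540.2, 26.4) mm. Next I'll place the die.

```bash
python3 - <<'E'
from h import *
go((.5398,.0264,.145),-.21)
E
```

```text
shift [ 0.307  -0.0538  0.1935] norm 0.3668581448557756 turn -0.0005
```

>>> step_arm(
  plan=[
    [[0.1,-0.018,0],0,0.1],
    [[0.1,-0.018,0],0,0.1],
    [[0.107,-0.018,0.04],0,0.1],
    [[0,0,0.08],0,0.1],
    [[0,0,0.073],0,0.1],
  ],
)

```text
time: 5.08
position: [0.5414, 0.0263, 0.1437]
eef_rot: [3.142, 0.0, -0.212]
contact_force: [-1.0, -0.3, -1.2]
finger_gap: 0.0135
grip_force: 20.0
```

>>> step_arm(
  plan=[
    [[0,0,0],0,0.1],
    [[0,0,0],0,0.1],
    [[0,0,0],0,0.1],
    [[0,0,0],0,0.1],
  ],
)

```text
time: 5.42
position: [0.5407, 0.0263, 0.147]
eef_rot: [-3.14, -0.002, -0.213]
contact_force: [-0.3, -0.3, -0.4]
finger_gap: 0.0138
grip_force: 20.0
```

```bash
python3 - <<'E'
from h import *
s,c=wcal();p,d=snapshot("wrist");print(s["position"],s["eef_rot"])
cv2.imwrite("pics/w4.png",p[140:260,200:320,::-1])
P=wcloud(c,d)*1000;hsv=cv2.cvtColor(p,cv2.COLOR_RGB2HSV)
m=(P[...,2]>128)&(P[...,2]<145)&(abs(P[...,0]-545)<30)&(abs(P[...,1]-26)<25)
print(m.sum())
W=P[m];y=s["eef_rot"][2]
t=np.array([np.cos(y),np.sin(y)]);rel=W[:,:2]-s["position"][:2]*1000
print("along tool x",np.percentile(rel@t,[50,90,97,100]),"z",np.percentile(W[:,2],[5,50,95]),"y",np.percentile(rel@np.array([t[1],-t[0]]),[0,5,50,95,100]))
go((.5398,.0264,.145),-.21)
E
```

```text
[0.54066947 0.0263253  0.14697146] [-3.14043743e+00 -2.34958103e-03 -2.12961956e-01]
273
along tool x [12.16209373 13.47645651 13.65766027 13.88187503] z [141.15081336 144.34503745 144.9679729 ] y [-11.54061747 -10.49224041   0.6681984   10.97695575  11.71701102]
shift [-0.0027  0.0003  0.0067] norm 0.0072036773324099255 turn -0.0021
```

>>> step_arm(
  plan=[
    [[-0.006,0,0.02],0,0.1],
    [[0,0,0.02],0,0.1],
    [[0,0,0.015],0,0.1],
    [[0,0,0.01],0,0.1],
    [[0,0,0.01],0,0.1],
  ],
)

```text
time: 5.88
position: [0.538, 0.0262, 0.1224]
eef_rot: [3.141, 0.0, -0.214]
contact_force: [-0.1, 0.9, -0.5]
finger_gap: 0.0141
grip_force: 20.0
```

>>> step_arm(
  plan=[
    [[0,0,0.007],0,0.1],
    [[0,0,0.003],0,0.1],
    [[0,0,0],0,0.1],
    [[0,0,0],0,0.1],
  ],
)

```text
time: 6.22
position: [0.538, 0.0261, 0.1211]
eef_rot: [3.141, -0.001, -0.214]
contact_force: [-6.1, 0.2, 13.1]
finger_gap: 0.0139
grip_force: 20.0
```

>>> step_arm(
  plan=[
    [[0,0,0],0,0.4],
    [[0,0,0],0,0.4],
    [[0,0,0],0,0.4],
    [[0,0,-0.03],0,0.4],
    [[0,0,-0.1],0,0.4],
  ],
)

```text
time: 6.63
position: [0.535, 0.0254, 0.1552]
eef_rot: [3.138, 0.008, -0.215]
contact_force: [-0.1, -0.5, -0.1]
finger_gap: 0.0345
grip_force: 0.0
```

>>> step_arm(
  plan=[
    [[-0.1,0,-0.09],0,0.9],
    [[-0.1,0,-0.09],0,0.9],
    [[-0.06,0,0],0,0.9],
    [[0,0,0],0,1.0],
    [[0,0,0],0,1.0],
  ],
)

```text
time: 7.05
position: [0.4612, 0.043, 0.2137]
eef_rot: [-3.14, -0.001, -0.213]
contact_force: [0.3, 1.0, 0.1]
finger_gap: 0.063
grip_force: 0.0
```

```bash
python3 - <<'E'
from h import *
import pickle
s,c=wcal();p,d=snapshot("wrist");pickle.dump((s,c,p,d),open("w5.pkl","wb"));print(s["position"],s["eef_rot"],s["joints"])
P=wcloud(c,d)*1000
near=np.hypot(P[...,0]-540.2,P[...,1]-26.4)<25
for lo,hi in((138,146),(110,117),(117,123)):
    m=near&(P[...,2]>lo)&(P[...,2]<hi);W=P[m][:,:2].astype(np.float32);print(lo,m.sum(),W.mean(0),P[m][:,2].mean(),cv2.minAreaRect(W))
m=near&(P[...,2]>138);A=np.c_[P[m][:,:2]-[540,26],np.ones(m.sum())];print("tilt",np.linalg.lstsq(A,P[m][:,2],rcond=None)[0])
# collar
q=(abs(P[...,0]-504)<60)&(abs(P[...,1]+270)<60)&(P[...,2]>24)&(P[...,2]<40)
print(q.sum());W=P[q][:,:2].astype(np.float32)
if len(W)>5:print(cv2.minEnclosingCircle(W),cv2.fitEllipse(cv2.convexHull(W)))
x,y,w,h=205,50,90,80
cv2.imwrite("pics/c5.png",cv2.resize(p[y:y+h,x:x+w,::-1],None,fx=5,fy=5,interpolation=cv2.INTER_CUBIC))
go((.504,-.271,.2),-.2)
E
```

```text
[0.4612482  0.04296655 0.21371153] [-3.14033232e+00 -1.16640577e-03 -2.13237158e-01] [ 5.19627640e-01  1.17016088e-02 -4.54959414e-01 -1.75306039e-04
 -1.10242520e+00  8.38011269e-01]
138 321 [539.0331    25.645596] 141.32917945380225 ((539.0635986328125, 25.586856842041016), (13.122273445129395, 13.428691864013672), 77.5370101928711)
110 515 [541.9952    27.687843] 113.69788827374782 ((540.5807495117188, 26.5032958984375), (37.84982681274414, 37.458946228027344), 77.52954864501953)
117 949 [539.9008   25.83858] 119.63448125759655 ((540.613525390625, 26.473726272583008), (39.883052825927734, 39.76268768310547), 44.210662841796875)
tilt [-17.23386945   4.10554413 150.94116189]
898
((504.11859130859375, -271.3431701660156), 31.35879135131836) ((504.1841125488281, -270.9334411621094), (60.347259521484375, 61.491851806640625), 175.74969482421875)
shift [0.3595 0.9925 0.0438] norm 1.0565289338558128 turn -0.0087
```

View pics/c5.png

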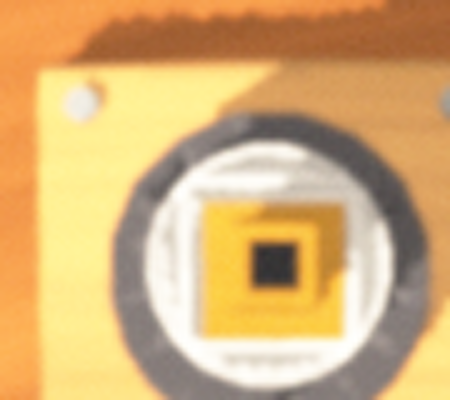

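The die is seated: spout top at 141.3 mm and 1.4 mm off axis, with the picture showing the plate inside the pocket. The collar centre is (504.2, -271.1). Next I'll fetch the collar.

>>> step_arm(
  plan=[
    [[0.045,0.124,0],0,1.0],
    [[0.045,0.124,0],0,1.0],
    [[0.045,0.124,0],0,1.0],
    [[0.045,0.124,0],0,1.0],
    [[0.045,0.124,0],0,1.0],
  ],
)

```text
time: 7.52
position: [0.4885, -0.1556, 0.2119]
eef_rot: [3.141, 0.002, -0.214]
contact_force: [0.7, 0.6, -0.4]
finger_gap: 0.087
grip_force: 0.0
```

>>> step_arm(
  plan=[
    [[0.045,0.124,0],0,1.0],
    [[0.045,0.124,0],0,1.0],
    [[0.045,0.124,0],0,1.0],
    [[0,0,0.1],0,1.0],
    [[0,0,0.1],0,1.0],
  ],
)

```text
time: 7.93
position: [0.505, -0.2744, 0.1517]
eef_rot: [3.141, -0.001, -0.219]
contact_force: [-0.0, 0.2, -0.6]
finger_gap: 0.0874
grip_force: 0.0
```

>>> step_arm(
  plan=[
    [[0,0,0.1],0,1.0],
    [[0,0,0],0,1.0],
    [[0,0,0],0,1.0],
    [[0,0,0],0,1.0],
  ],
)

```text
time: 8.27
position: [0.505, -0.2716, 0.1236]
eef_rot: [3.141, -0.0, -0.214]
contact_force: [0.8, -0.3, 0.7]
finger_gap: 0.0876
grip_force: 0.0
```

```bash
python3 - <<'E'
from h import *
s,c=wcal();p,d=snapshot("wrist");print(s["position"],s["eef_rot"],s["joints"],s["finger_gap"])
P=wcloud(c,d)*1000
q=(abs(P[...,0]-504)<45)&(abs(P[...,1]+271)<45)&(P[...,2]>25)&(P[...,2]<35)
W=P[q][:,:2].astype(np.float32);print(q.sum(),cv2.minEnclosingCircle(W),cv2.fitEllipse(cv2.convexHull(W)))
go((.5042,-.271,.006),-.21)
E
```

```text
[ 0.50502421 -0.27159307  0.12363139] [ 3.14081597e+00 -2.08498729e-04 -2.13835120e-01] [-1.51806369e-01  2.81373315e-01 -3.54226703e-01  9.79487691e-04
 -9.35036586e-01  1.50818595e+00] 0.08762227408079591
2668 ((504.36895751953125, -271.5318603515625), 30.199968338012695) ((504.5032653808594, -271.4153747558594), (59.42796325683594, 59.664085388183594), 79.06473541259766)
shift [-0.0044 -0.0007  0.3946] norm 0.39460843508474364 turn -0.0024
```

Well centred: the collar is at (504.4, -271.5). I'll descend and grip.

>>> step_arm(
  plan=[
    [[-0.002,0,0.1],0,1.0],
    [[0,0,0.12],0,1.0],
    [[0,0,0.1],0,1.0],
    [[0,0,0.05],0,1.0],
    [[0,0,0.02],0,1.0],
  ],
)

```text
time: 8.73
position: [0.5034, -0.2706, 0.0049]
eef_rot: [3.142, 0.001, -0.214]
contact_force: [1.1, -0.4, -0.1]
finger_gap: 0.0879
grip_force: 0.0
```

>>> step_arm(
  plan=[
    [[0,0,0],0,1.0],
    [[0,0,0],0,1.0],
    [[0,0,0],0,0.55],
    [[0,0,0],0,0.55],
    [[0,0,0],0,0.55],
  ],
  force=40,
)

```text
time: 9.15
position: [0.5043, -0.271, 0.0071]
eef_rot: [-3.142, -0.002, -0.214]
contact_force: [-0.2, 0.6, 0.1]
finger_gap: 0.073
grip_force: 0.0
```

>>> step_arm(
  plan=[
    [[0,0,0],0,0.55],
    [[0,0,0],0,0.55],
    [[0,0,0],0,0.55],
  ],
)

```text
time: 9.4
position: [0.5037, -0.271, 0.0063]
eef_rot: [3.142, -0.001, -0.214]
contact_force: [-0.6, 0.3, 4.6]
finger_gap: 0.0593
grip_force: 40.0
```

>>> step_arm(
  plan=[
    [[0,0,-0.05],0,0.55],
    [[0,0,-0.12],0,0.55],
    [[0,0,-0.13],0,0.55],
    [[0,0,-0.13],0,0.55],
    [[0,0,-0.13],0,0.55],
  ],
)

```text
time: 9.82
position: [0.5026, -0.2706, 0.1751]
eef_rot: [-3.141, 0.001, -0.214]
contact_force: [1.8, -0.3, -2.3]
finger_gap: 0.0596
grip_force: 40.0
```

>>> step_arm(
  plan=[
    [[0,0,-0.1],0,0.55],
    [[0,0,-0.04],0,0.55],
    [[0,0,0],0,0.55],
    [[0,0,0],0,0.55],
  ],
)

```text
time: 10.15
position: [0.5032, -0.2706, 0.2156]
eef_rot: [-3.141, -0.0, -0.215]
contact_force: [-0.4, -0.4, -2.9]
finger_gap: 0.0598
grip_force: 40.0
```

```bash
python3 - <<'E'
from h import *
s=state();print(s["position"],s["finger_gap"],s["grip_force"],s["contact_force"])
go((.5402,.0265,.215),-.21)
E
```

```text
[ 0.50321535 -0.27056615  0.21555898] 0.059809300957170915 39.99942987334293 [-0.38298971 -0.38790064 -2.90335693]
shift [-0.0904 -0.9938  0.0019] norm 0.9978670109617849 turn -0.0029
```

>>> step_arm(
  plan=[
    [[-0.011,-0.124,0],0,0.55],
    [[-0.011,-0.124,0],0,0.55],
    [[-0.011,-0.124,0],0,0.55],
    [[-0.011,-0.124,0],0,0.55],
    [[-0.011,-0.124,0],0,0.55],
  ],
)

```text
time: 10.57
position: [0.5254, -0.0841, 0.2133]
eef_rot: [3.141, 0.004, -0.215]
contact_force: [1.1, -1.1, -2.0]
finger_gap: 0.0595
grip_force: 40.0
```

>>> step_arm(
  plan=[
    [[-0.011,-0.124,0],0,0.55],
    [[-0.012,-0.124,0],0,0.55],
    [[-0.012,-0.124,0],0,0.55],
    [[0,0,0.06],0,0.55],
    [[0,0,0],0,0.55],
  ],
)

```text
time: 10.98
position: [0.5378, 0.0274, 0.1928]
eef_rot: [3.139, 0.007, -0.212]
contact_force: [-1.2, 0.4, -4.0]
finger_gap: 0.0598
grip_force: 40.0
```

>>> step_arm(
  plan=[
    [[0,0,0],0,0.55],
    [[0,0,0],0,0.55],
    [[0,0,0],0,0.55],
  ],
)

```text
time: 11.23
position: [0.5403, 0.0248, 0.1978]
eef_rot: [3.141, 0.0, -0.215]
contact_force: [0.1, 0.5, -2.2]
finger_gap: 0.0594
grip_force: 40.0
```

```bash
python3 - <<'E'
from h import *
s,c=wcal();p,d=snapshot("wrist");print(s["position"],s["eef_rot"],s["joints"])
P=wcloud(c,d)*1000
z0=s["position"][2]*1000+23.5
q=(abs(P[...,0]-540)<40)&(abs(P[...,1]-26)<40)&(abs(P[...,2]-z0)<6)
W=P[q][:,:2].astype(np.float32);y=s["eef_rot"][2];r=W-s["position"][:2]*1000;t=np.array([np.cos(y),np.sin(y)])
print(q.sum(),cv2.minEnclosingCircle(W),cv2.fitEllipse(cv2.convexHull(W)),"x extents",np.percentile(r@t,[0,1,50,99,100]),np.median(P[q][:,2])-z0)
print("front y at extreme",np.median((r@np.array([t[1],-t[0]]))[r@t>np.percentile(r@t,98)]))
cv2.imwrite("pics/w6.png",cv2.resize(p[:,:,::-1],(780,585)))
go((.5402,.0265,.15),-.21)
E
```

```text
[0.54033827 0.02478521 0.19775364] [ 3.14113138e+00  2.89521172e-04 -2.15479412e-01] [ 4.08466579e-01  1.60551044e-01 -3.26336085e-01  2.32127609e-04
 -1.08441367e+00  9.46741847e-01]
6308 ((552.149658203125, 26.06181526184082), 40.95967483520508) ((544.047119140625, 27.33163833618164), (54.98369598388672, 84.36883544921875), 165.61553955078125) x extents [-23.11346988 -22.03488574  12.23911923  30.71557501  31.30167652] 0.2541676853234378
front y at extreme -0.4084392877293517
shift [-0.0021 -0.0054  0.16  ] norm 0.16014717391119784 turn -0.0036
```

View pics/w6.png

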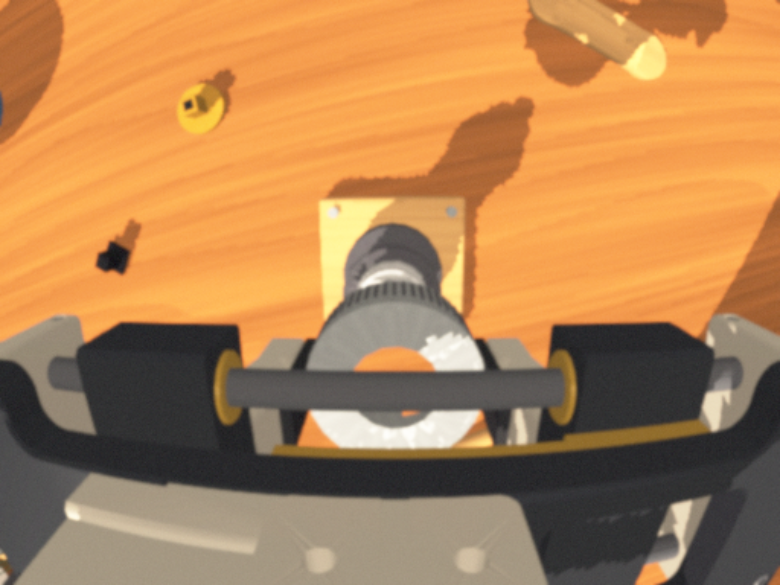

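The collar is held level at (395,375), the foot is behind it at (392,260), and its centre is about 0.8 mm ahead of the TCP. Lowering now.

>>> step_arm(
  plan=[
    [[-0.0045,-0.0055,0.06],0,0.55],
    [[0,0,0.08],0,0.55],
    [[0,0,0.06],0,0.55],
    [[0,0,0.02],0,0.55],
    [[0,0,0],0,0.55],
  ],
)

```text
time: 11.7
position: [0.5386, 0.0266, 0.1307]
eef_rot: [3.14, 0.002, -0.216]
contact_force: [0.2, -0.2, -1.2]
finger_gap: 0.0592
grip_force: 40.0
```

>>> step_arm(
  plan=[
    [[0,0,0],0,0.55],
    [[0,0,0],0,0.55],
    [[0,0,0.015],0,0.55],
    [[0,0,0.015],0,0.55],
    [[0,0,0],0,0.55],
  ],
)

```text
time: 12.12
position: [0.539, 0.0275, 0.1222]
eef_rot: [3.142, 0.001, -0.215]
contact_force: [-0.2, 0.1, -2.9]
finger_gap: 0.0597
grip_force: 40.0
```

```bash
python3 - <<'E'
from h import *
s=state();print(s["position"],s["contact_force"])
go((.5396,.0267,.1143),-.21)
E
```

```text
[0.53898931 0.02752536 0.1222406 ] [-0.16929677  0.14741316 -2.85741908]
shift [0.0026 0.0023 0.0265] norm 0.026688997141638925 turn -0.0029
```

>>> step_arm(
  plan=[
    [[0.002,0.002,0.01],0,0.55],
    [[0,0,0.01],0,0.55],
    [[0,0,0.006],0,0.55],
    [[0,0,0],0,0.55],
    [[0,0,0],0,0.55],
  ],
)

```text
time: 12.53
position: [0.5398, 0.0268, 0.1148]
eef_rot: [3.141, 0.0, -0.214]
contact_force: [0.5, -0.6, -1.5]
finger_gap: 0.0594
grip_force: 40.0
```

>>> step_arm(
  plan=[
    [[0,0,0.004],0,0.55],
    [[0,0,0],0,0.55],
    [[0,0,0],0,0.55],
  ],
)

```text
time: 12.78
position: [0.5401, 0.0269, 0.1141]
eef_rot: [-3.141, -0.001, -0.214]
contact_force: [-0.1, -0.5, 1.5]
finger_gap: 0.0594
grip_force: 40.0
```

Now just touching the pins. I'll press a little more, then turn.

>>> step_arm(
  plan=[
    [[0,0,0.003],0,0.55],
    [[0,0,0],0,0.55],
    [[0,0,0],0,0.55],
  ],
)

```text
time: 13.03
position: [0.5402, 0.0269, 0.1139]
eef_rot: [-3.141, -0.001, -0.214]
contact_force: [-4.1, 0.1, 8.3]
finger_gap: 0.0592
grip_force: 40.0
```

>>> step_arm(
  plan=[
    [[0,0,0],0.045,0.55],
    [[0,0,0],0.045,0.55],
    [[0,0,0],0.045,0.55],
  ],
)

```text
time: 13.28
position: [0.5404, 0.0271, 0.1133]
eef_rot: [-3.141, -0.001, -0.43]
contact_force: [0.2, -0.3, -2.4]
finger_gap: 0.06
grip_force: 40.0
```

The contact force vanished after about 12°. I'll probe downward.

>>> step_arm(
  plan=[
    [[0,0,0.004],0,0.55],
    [[0,0,0.004],0,0.55],
    [[0,0,0],0,0.55],
    [[0,0,0],0,0.55],
  ],
)

```text
time: 13.62
position: [0.5397, 0.0268, 0.1101]
eef_rot: [3.141, 0.0, -0.425]
contact_force: [1.5, -0.4, -3.2]
finger_gap: 0.0596
grip_force: 40.0
```

>>> step_arm(
  plan=[
    [[0,0,0.006],0,0.55],
    [[0,0,0.006],0,0.55],
    [[0,0,0],0,0.55],
    [[0,0,0],0,0.55],
  ],
)

```text
time: 13.95
position: [0.5398, 0.0268, 0.1068]
eef_rot: [3.141, 0.0, -0.426]
contact_force: [-0.4, -0.9, 0.3]
finger_gap: 0.0593
grip_force: 40.0
```

```bash
python3 - <<'E'
from h import *
s=state();print(s["position"],s["contact_force"],s["torque"])
E
```

```text
[0.5398361  0.02681896 0.10681385] [-0.43343587 -0.90964859  0.30513509] [-0.28252241  0.11450002 -0.06151316]
```

Right at the ring, with little torque. I'll press home against the spring.

>>> step_arm(
  plan=[
    [[0,0,0.006],0,0.55],
    [[0,0,0.006],0,0.55],
    [[0,0,0.005],0,0.55],
    [[0,0,0],0,0.55],
    [[0,0,0],0,0.55],
  ],
)

```text
time: 14.37
position: [0.5398, 0.0268, 0.1019]
eef_rot: [3.142, -0.0, -0.426]
contact_force: [-2.0, -0.8, 3.8]
finger_gap: 0.0597
grip_force: 40.0
```

>>> step_arm(
  plan=[
    [[0,0,0.004],0,0.55],
    [[0,0,0],0,0.55],
    [[0,0,0],0,0.55],
  ],
)

```text
time: 14.62
position: [0.5399, 0.0268, 0.1008]
eef_rot: [3.142, -0.0, -0.426]
contact_force: [-2.6, -1.5, 5.4]
finger_gap: 0.0594
grip_force: 40.0
```

```bash
python3 - <<'E'
from h import *
s=state();print(s["position"],s["contact_force"],s["torque"])
E
```

```text
[0.5398657  0.02678778 0.10080483] [-2.63606097 -1.4693406   5.3543547 ] [-0.36597065  0.85120517 -0.10448266]
```

>>> step_arm(
  plan=[
    [[0,0,0.003],0,0.55],
    [[0,0,0.003],0,0.55],
    [[0,0,0],0,0.55],
    [[0,0,0],0,0.55],
  ],
)

```text
time: 14.95
position: [0.5399, 0.0268, 0.1002]
eef_rot: [-3.141, -0.001, -0.426]
contact_force: [-7.2, -0.5, 16.6]
finger_gap: 0.0597
grip_force: 40.0
```

>>> step_arm(
  plan=[
    [[0,0,0.003],0,0.55],
    [[0,0,0],0,0.55],
    [[0,0,0],0,0.55],
  ],
)

```text
time: 15.2
position: [0.5399, 0.0268, 0.1002]
eef_rot: [-3.141, -0.001, -0.426]
contact_force: [-10.2, 0.5, 24.6]
finger_gap: 0.0596
grip_force: 40.0
```

That is a hard stop at exactly the home height. I'll check the collar's height in depth, then hand in.

```bash
python3 - <<'E'
from h import *
s,c=wcal();p,d=snapshot("wrist");P=wcloud(c,d)*1000
R=np.hypot(P[...,0]-540.2,P[...,1]-26.4)
q=(R>17)&(R<28)&(abs(P[...,2]-124)<6);Q=P[q]
A=np.c_[Q[:,:2]-[540.2,26.4],np.ones(len(Q))];k=np.linalg.lstsq(A,Q[:,2],rcond=None)[0];print(len(Q),k,np.median(Q[:,2]))
q=(R<7)&(P[...,2]>130)&(P[...,2]<150);print("spout",q.sum(),np.median(P[q][:,2]) if q.any() else None)
E
```

```text
3804 [-1.61040734e-04 -4.73437026e-04  1.24118573e+02] 124.12766708074903
spout 369 141.4195626183376
```

The collar top is at 124.1 mm and level, and the spout top is at 141.4 mm. Both are home.

```bash
python3 -c "
from workcell import *
print(finish_job())"
```

```text
the job is handed in; nothing more can be done
None
```

The job is handed in, with no verdict returned: the nozzle is flat in the pocket, the collar is keyed over the pins and held hard against its stop with its top 4.1 mm above the rim, still gripped at 40 N, and nothing else on the table was touched.

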